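# Check the sprung loaf-length gauge against its pointed marker

### The job

Check the loaf-length gauge on the counter before opening: by its upright knob, draw the sprung slide out until the white line on the slide is level with the marker that has the pointed nose (not the square-nosed one), and hold it still there for two seconds. Then ease it back until the slide is fully home against its stop and let go; never let the spring snap it back.

Things in the scene. Friction and masses are not known exactly. Their poses are not given: they have to be found in the camera images.
- knob (a point): Upright dark wooden knob of the slide: a post 22 mm in diameter, 47 to 97 mm above the counter, on a steel carriage 36 x 36 mm (top 45 mm above the counter). The point is on the post's axis, 76 mm above the counter. The carriage's white line, across the pull, passes through this axis. Axes as the gauge's: the pull is along -y.
- slide (a joint): How far the slide is drawn out, in m: 0 fully home (start), at most 0.145. A spring pulls it home with about 4 N at 0, rising to 7 N at full pull (plus 0.5 N friction and some damping); released, it runs back on its own.
- gauge: Fixed wooden board, x = -65 to 35, y = -200 to 200 mm, 15 mm thick; origin on its underside below the rod, half-way along. On its +y half a spring barrel, y = 33 to 194 mm, 54 mm high; rod and slide are pulled from it along the gauge's -y. Knob axis at x = 0, y = -5 mm when home. A fence along the -x side (x = -50 mm) carries two markers. End stop at y = -189 mm, 33 mm high.
- pointed_marker: Aluminium saddle 18 x 32 x 18 mm with a thumb screw and a flat nose tapering to a point along +x, towards the slide. Origin: middle of its underside, 15 mm above the counter; axes as the gauge's; top 40 mm above the counter. It marks the length: the knob's axis must come to the same y as this origin in the gauge's axes. The other marker, nearer or farther out, has a square nose.

How it is judged:
On the way:
1. the slide's white line is held still, level with the pointed marker (within 12 mm), for a second (y of knob in the frame of pointed_marker between -0.012 and 0.012 m and velocity of joint slide between -0.015 and 0.015 m/s), for 1 s.
At the end, for the whole second after the job is handed in: After the hold at the pointed marker (within 12 mm, one second or more), the slide is back home (within 4 mm of its stop) and released (value of joint slide below 0.004 m and contact force between the fingers and gauge below 0.1 N); the robot touches nothing.
It fails at once if the slide snaps back (runs home faster than 0.4 m/s) (velocity of joint slide below -0.4 m/s).
It also fails if it takes over 40 s, if anything falls off the work surface, if the arm or the gripper's body presses on something with over 40 N, if the wrist force passes 120 N, or if a joint passes its speed limit or range.

### The arm

A 6-joint arm with a two-finger parallel gripper is mounted at the origin on a cart in front of the work surface, level with it; the furniture and walls round the work are solid. World frame = base frame: x ahead of the robot, y to its left, z up, the work surface at z = 0. Lengths are in m, angles in rad, forces in N, time in s.
With the tool pointing down it reaches from about 0.275 to 0.75 m from the base axis. Payload 10.2 kg.
Tool frame: the origin (TCP) lies on the centre line of the jaws, within the pads' length; the fingertips stand 22 mm ahead of it and the grasp point (between the pads) lies 3 mm ahead of it; z points along the fingers, x is the direction in which the jaws open and shut, and the axes are right-handed (so a half turn about z gives the same grasp; the last joint's range is limited). The gripper opens to 88 mm and grips with 3 to 60 N. Pads are 18 mm wide; open, the fingers measure 123 mm over their backs; the gripper's body (75 mm by 187 mm) begins 45 mm behind the grasp point.
Start: joints at [-1.508, 0.313, 1.498, -0, 1.331, -0.223], TCP at [0.148, -0.504, 0.261] pointing down, gripper open.
Joint ranges: [-2.94, 2.94], [-0.97, 2.17], [0.19, 2.56], [-1.23, 4.37], [0.02, 3.11], [-2.88, 2.88]. Speed limits (rad/s): [2.39, 2.39, 3.01, 3.14, 3.14, 3.14].

### API

Orientations are given as a 3x3 rotation matrix whose columns are the frame's x, y, z axes.
In Python, from bench import status, vision, workorder gives the robot as it stands.
- The arm moves only by the tool apply_moves, never from a script. Its argument "steps" is one flat list of numbers, 7 for each row, row after row: the turn, a rotation vector about the world's x, y, z in units of 10 degrees (1.0 is 10 degrees), then the shift along the world's x, y, z in units of 40 mm (1.0 is 40 mm), then the gripper's target within -1 to 1 (fully open at 1, half-way at 0, shut at -1). A call has 1 to 12 rows; each row is the pose to reach, as a shift and turn from the pose commanded when the call began; what a row does not reach only later rows make up. A row lasts 1/8 s, in which the tool goes at most 62.5 mm and 10.7 degrees, less where a joint would pass 70% of its speed; a pose out of reach is approached as far as the arm can. A call with a gripper value outside its range is refused whole. The fingers move at their own pace and stop on an object; "squeeze" is the grip in N (left out, the last holds). Time passes only in rows, so rows that repeat a pose let the fingers close. It gives the time, the measured TCP pose, the force and the opening at its end, in the units of the state.
- status.get_obs(): the state, without advancing time (a new reading comes with each control period).
- vision.grab_frame(name): name is "scene" or "top"; returns the picture (480x640x3 uint8, blue, green, red); there is no depth.
- vision.camera_model(name): a dict with "camera_matrix" (3x3 intrinsics, pixels), "xyz" and "attitude" of the camera in the world. Camera axes: x right, y up, looking along -z (the intrinsics and any distortion apply to the point x, -y, -z); pixel columns grow to the right and rows downward; lengths in m; the calibration is good to about 2 mm. A picture is of the moment at which its call begins. camera_model takes no time and is no camera call.
- workorder.job_done(): hands the job in, once; it reports no verdict.
The state is a dict: "time_s": time; "qpos": joint angles; "qd": joint speeds; "tau": joint torques, N m; "tcp_pos": TCP position; "tcp_rot": TCP orientation; "force": force on the tool from outside, world axes, zero at the start; "wrist_torque": the same for the moment, N m; "finger_gap": opening from 0.0 (shut) to 1.0 (fully open).
Only numpy, scipy, OpenCV 4.12 (cv2) and the standard library are available. Lean on these libraries where they do the work, as an engineer would, in place of code of your own. Each camera call takes 0.05 s, during which the arm holds its last target. There are 200 camera calls.

## Working session

There is one attempt and no reset: what is moved stays moved. The work goes in short steps, Python scripts to look and compute and a tool call to move; the robot and the scene stay as the last step left them, time stands still between calls to the robot, and variables do not carry over. Pictures are saved under pics/ and viewed, about 8 in all and at most 12, crops included, and the job is handed in when it is done.

Besides the shell and the picture viewer there is one more tool, called after "Emit:" as a command line: name --argument value ..., lists and objects as JSON in quotes. apply_moves: Moves the arm, as the interface text tells. Its arguments: {"type":"object","properties":{"steps":{"type":"array","items":{"type":"number"}},"squeeze":{"type":"number"}},"required":["steps"]}

```bash
mkdir -p pics
python3 - <<'E'
from bench import status, vision
import cv2
for n in("top","scene"):
    cv2.imwrite(f"pics/{n}0.png",vision.grab_frame(n)); print(vision.camera_model(n))
print(status.get_obs())
E
```

```text
{'camera_matrix': array([[514.98346451,   0.        , 311.68125769],
       [  0.        , 514.98346451, 247.20110973],
       [  0.        ,   0.        ,   1.        ]]), 'xyz': array([ 0.40340253, -0.03537205,  0.9134708 ]), 'attitude': array([[ 0.0068872 ,  0.99747349, -0.0707051 ],
       [-0.99914731,  0.0039858 , -0.04109457],
       [-0.04070893,  0.07092784,  0.9966504 ]])}
{'camera_matrix': array([[567.34006918,   0.        , 322.13634775],
       [  0.        , 567.34006918, 242.99726654],
       [  0.        ,   0.        ,   1.        ]]), 'xyz': array([0.14640446, 0.3968289 , 0.73234106]), 'attitude': array([[-0.74579008,  0.52223161, -0.41360767],
       [-0.66600279, -0.57012137,  0.48104252],
       [ 0.01540904,  0.63422061,  0.77299857]])}
{'time_s': 0.1, 'qpos': array([-1.50836641e+00,  3.13373612e-01,  1.49833228e+00, -2.40798402e-05,
        1.33096850e+00, -2.23400818e-01]), 'qd': array([ 0.00101759, -0.00123788, -0.0015754 ,  0.00185389, -0.00078168,
        0.00095138]), 'tau': array([ 2.49154647e-03, -4.02813399e+01, -2.52639341e+01,  6.95968908e-02,
        3.42574669e-02, -5.31687283e-05]), 'tcp_pos': array([ 0.14799724, -0.50351858,  0.26023959]), 'tcp_rot': array([[ 2.81960029e-01, -9.59426148e-01, -9.08339053e-05],
       [-9.59425567e-01, -2.81959960e-01,  1.07816928e-03],
       [-1.06003532e-03, -2.16852269e-04, -9.99999415e-01]]), 'force': array([-0.87881634, -0.26456673, -0.31902636]), 'wrist_torque': array([ 0.00179588,  0.00664721, -0.01086683]), 'finger_gap': 0.9982533209260351}
```

View pics/top0.png

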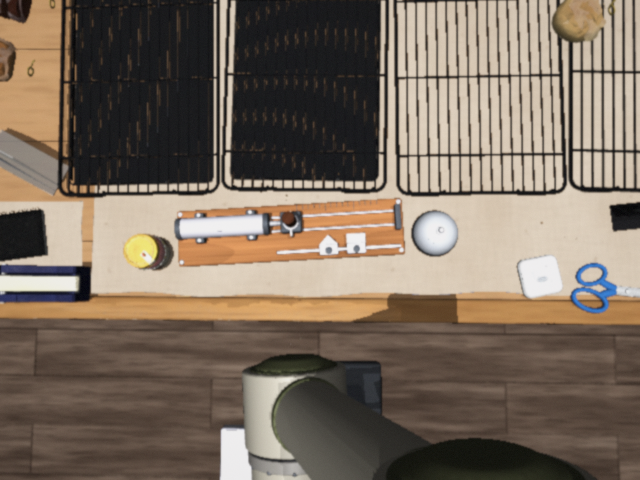

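View pics/scene0.png

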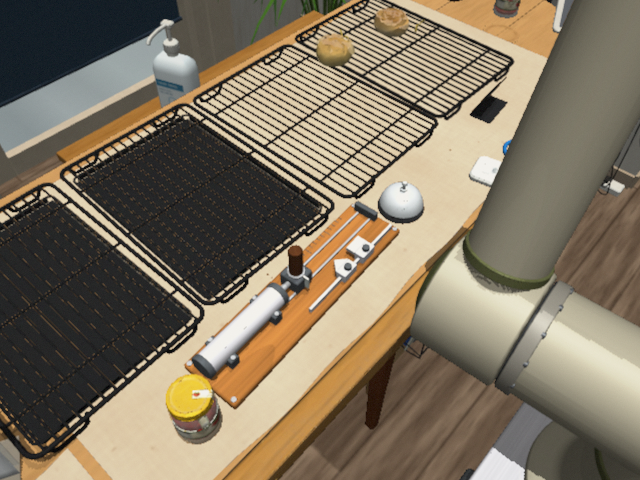

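Top view: the knob is near (289,219), the pointed marker near (328,244), and the square marker near (356,242). The pull runs to the right, about world -y. I'll enlarge it to read the pixels more closely.

```bash
python3 - <<'E'
import cv2
i=cv2.imread("pics/top0.png")[190:275,170:410]
i=cv2.resize(i[:,:200],None,fx=4,fy=4,interpolation=cv2.INTER_CUBIC)
j=cv2.resize(cv2.imread("pics/top0.png")[190:275,270:410],None,fx=5,fy=5,interpolation=cv2.INTER_CUBIC)
cv2.imwrite("pics/c1.png",j)
E
cat > h.py <<'E'
import numpy as np
from bench import vision
def ray(n,u,v,z):
    m=vision.camera_model(n);K=m["camera_matrix"]
    d=np.linalg.inv(K)@[u,v,1]; d=m["attitude"]@[d[0],-d[1],-d[2]]
    c=m["xyz"]; return c+d*(z-c[2])/d[2]
def proj(n,p):
    m=vision.camera_model(n);q=m["attitude"].T@(np.array(p)-m["xyz"])
    q=m["camera_matrix"]@[q[0],-q[1],-q[2]]; return q[:2]/q[2]
E
python3 - <<'E'
from h import *
for a in [("top",180,211,.015),("top",182,265,.015),("top",404,251,.015),("top",399,200,.015),("top",289,216,.097),("scene",296,250,.097),("top",328,244,.035),("top",356,242,.035)]: print(a,ray(*a).round(4))
E
```

```text
('top', 180, 211, 0.015) [0.5307 0.2364 0.015 ]
('top', 182, 265, 0.015) [0.4347 0.2304 0.015 ]
('top', 404, 251, 0.015) [ 0.4612 -0.1589  0.015 ]
('top', 399, 200, 0.015) [ 0.5506 -0.1507  0.015 ]
('top', 289, 216, 0.097) [0.5112 0.035  0.097 ]
('scene', 296, 250, 0.097) [0.5053 0.0364 0.097 ]
('top', 328, 244, 0.035) [ 0.4713 -0.027   0.035 ]
('top', 356, 242, 0.035) [ 0.4749 -0.0748  0.035 ]
```

View pics/c1.png

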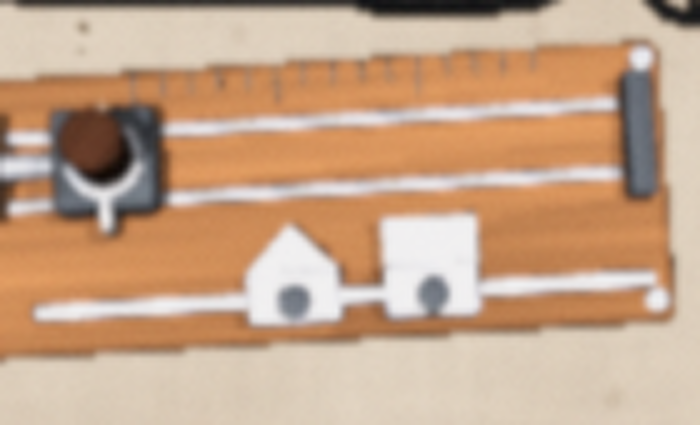

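The crop shows the carriage centre at about full-image px (291.2,222), the knob top at (288.6,218), the pointed nose tip at (327.6,234.8) and its screw at (328.8,250).

Run:
```python
from h import *
def c(u,v,z): return ray("top",270+u/5,190+v/5,z)
e=[]
for a,b,z in [((165,130),(615,103),.03),((170,200),(615,173),.03),((40,313),(655,277),.025)]:
    d=c(*a,z)-c(*b,z); e.append(np.degrees(np.arctan2(-d[0],d[1])))
d=ray("top",180,211,.015)-ray("top",399,200,.015);e.append(np.degrees(np.arctan2(-d[0],d[1])))
d=ray("top",182,265,.015)-ray("top",404,251,.015);e.append(np.degrees(np.arctan2(-d[0],d[1])))
print("yaw",e); t=np.radians(np.mean(e)); yh=np.array([-np.sin(t),np.cos(t),0]);xh=np.array([np.cos(t),np.sin(t),0])
P={"car":c(106,160,.045),"knobtop":c(93,140,.097),"scene":ray("scene",296,250,.097),"tip":c(289,224,.027),"saddle":c(294,318,.024),"screw":c(294,300,.04),"bodymid":c(294,290,.033)}
for k,p in P.items(): print(k,p.round(4),"along x,y",(p@xh).round(4),(p@yh).round(4))
print(xh,yh)
```

```text
yaw [np.float64(3.53949357411315), np.float64(3.6356648822283106), np.float64(3.5991994672771748), np.float64(2.9311434286291167), np.float64(3.882944877854959)]
car [0.5078 0.0356 0.045 ] along x,y 0.5091 0.0044
knobtop [0.508  0.0356 0.097 ] along x,y 0.5092 0.0043
scene [0.5053 0.0364 0.097 ] along x,y 0.5066 0.0054
tip [ 0.4879 -0.0265  0.027 ] along x,y 0.4853 -0.0564
saddle [ 0.4555 -0.0284  0.024 ] along x,y 0.4529 -0.0563
screw [ 0.4607 -0.0285  0.04  ] along x,y 0.4581 -0.0567
bodymid [ 0.4646 -0.0284  0.033 ] along x,y 0.462 -0.0569
[0.9981159 0.0613567 0.       ] [-0.0613567  0.9981159  0.       ]
```

Pull needed: about 61 mm along the gauge's -y, which is a world shift of about (+0.0037, -0.0608). I'll move above the knob with the jaws across the pull.

Emit:
apply_moves --steps '[0,0,0.4,0.4,0.6,0,0,0,0,1.2,1.3,2.0,0,0,0,0,2.1,2.4,3.6,-0.2,0,0,0,3.1,3.5,5.3,-0.6,0,0,0,4.1,4.6,7.0,-1.0,0,0,0,5.0,5.8,8.7,-1.4,0,0,0,5.9,6.9,10.3,-1.8,0,0,0,6.8,7.8,11.7,-2.1,0,0,0,7.4,8.6,12.8,-2.4,0,0,0,7.71,8.98,13.49,-2.5,0,0,0,7.71,8.98,13.49,-2.5,0,0,0,7.71,8.98,13.49,-2.5,0]' --squeeze 40

```text
time_s: 1.6
tcp_pos: [0.5076, 0.0388, 0.1594]
tcp_rot: [[0.998, 0.065, -0.002], [0.065, -0.998, 0.001], [-0.002, -0.001, -1.0]]
force: [-1.0, -0.5, -0.4]
finger_gap: 0.498
```

Run:
```python
from h import *
from bench import status
import cv2
o=status.get_obs();print(o["time_s"],o["tcp_pos"],o["tcp_rot"],o["finger_gap"])
a=vision.grab_frame("scene")[170:370,220:420]
cv2.imwrite("pics/s1.png",cv2.resize(a,None,fx=3,fy=3,interpolation=cv2.INTER_CUBIC))
```

```text
1.6 [0.50761483 0.03880109 0.15942697] [[ 9.97870835e-01  6.51925787e-02 -1.92990324e-03]
 [ 6.51938250e-02 -9.97872445e-01  5.90025498e-04]
 [-1.88733199e-03 -7.14587010e-04 -9.99997964e-01]] 0.4983492657325132
```

View pics/s1.png

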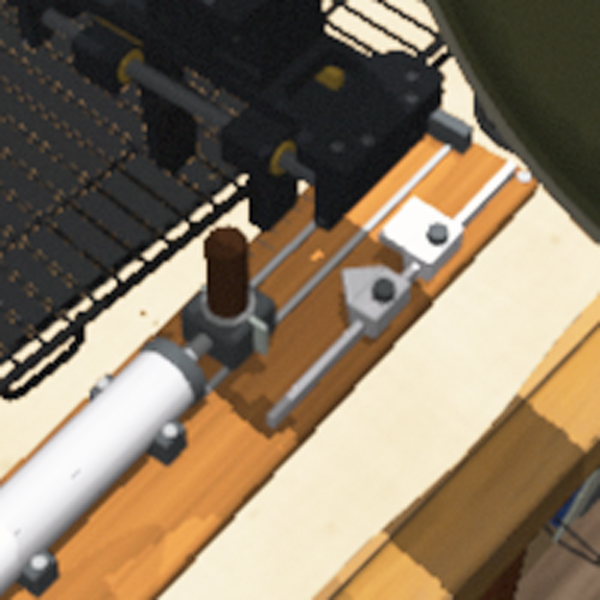

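The fingertips are at crop (170,170) and (300,225), to either side above the knob top at (228,240). That fits the plan, so I'll descend.

Emit:
apply_moves --steps '[0,0,0,0,0,-0.3,0,0,0,0,0,0,-0.7,0,0,0,0,0,0,-1.1,0,0,0,0,0,0,-1.5,0,0,0,0,0,0,-1.8,0,0,0,0,0,0,-2.0,0,0,0,0,0,0,-2.0,0,0,0,0,0,0,-2.0,0]'

```text
time_s: 2.65
tcp_pos: [0.5074, 0.0359, 0.0811]
tcp_rot: [[0.998, 0.061, 0.001], [0.061, -0.998, -0.0], [0.001, 0.0, -1.0]]
force: [-0.5, 0.2, -0.2]
finger_gap: 0.502
```

Run:
```python
from h import *
import cv2
a=vision.grab_frame("scene")[170:370,220:420]
cv2.imwrite("pics/s2.png",cv2.resize(a,None,fx=3,fy=3,interpolation=cv2.INTER_CUBIC))
```

```text
(no output)
```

View pics/s2.png

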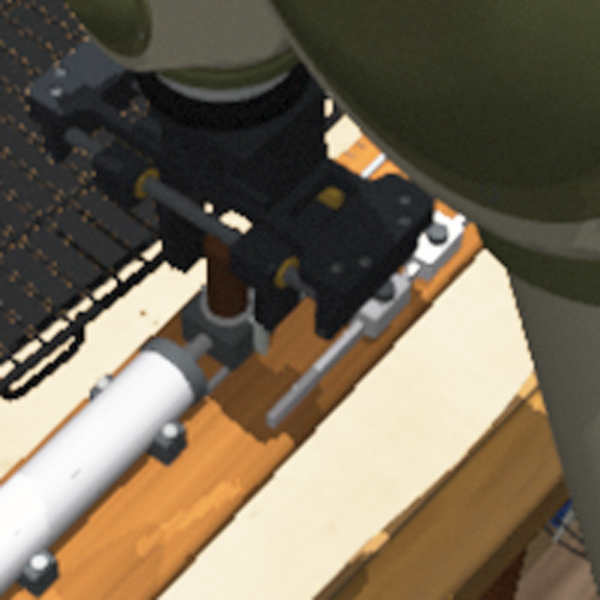

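Run:
```python
from h import *
for dx in(-.04,-.022,0,.022,.04):
    for dy in (-.009,.009):
        p=[.5074+dx*.998-dy*.061,.0359+dx*.061+dy,.059]; print(dx,dy,((proj("scene",p)-[220,170])*3).round())
```

```text
-0.04 -0.009 [302. 315.]
-0.04 0.009 [279. 338.]
-0.022 -0.009 [273. 296.]
-0.022 0.009 [250. 319.]
0 -0.009 [239. 274.]
0 0.009 [215. 296.]
0.022 -0.009 [205. 252.]
0.022 0.009 [182. 274.]
0.04 -0.009 [178. 235.]
0.04 0.009 [155. 256.]
```

The projected fingertips match the picture, with the knob centred between them. Closing now.

Emit:
apply_moves --steps '[0,0,0,0,0,0,-1,0,0,0,0,0,0,-1,0,0,0,0,0,0,-1,0,0,0,0,0,0,-1,0,0,0,0,0,0,-1,0,0,0,0,0,0,-1]' --squeeze 40

```text
time_s: 3.45
tcp_pos: [0.5082, 0.0359, 0.0809]
tcp_rot: [[0.998, 0.06, 0.003], [0.06, -0.998, -0.0], [0.003, 0.0, -1.0]]
force: [5.7, 1.3, -3.1]
finger_gap: 0.236
```

Gripped: the opening is about 21 mm on a 22 mm post. Now the pull of 61 mm.

Emit:
apply_moves --steps '[0,0,0,0.01,-0.08,0,-1,0,0,0,0.01,-0.22,0,-1,0,0,0,0.02,-0.38,0,-1,0,0,0,0.03,-0.54,0,-1,0,0,0,0.04,-0.7,0,-1,0,0,0,0.05,-0.86,0,-1,0,0,0,0.06,-1.02,0,-1,0,0,0,0.07,-1.18,0,-1,0,0,0,0.08,-1.33,0,-1,0,0,0,0.09,-1.44,0,-1,0,0,0,0.09,-1.52,0,-1,0,0,0,0.09,-1.52,0,-1]'

```text
time_s: 4.95
tcp_pos: [0.5119, -0.0245, 0.0809]
tcp_rot: [[0.998, 0.06, 0.003], [0.06, -0.998, 0.001], [0.003, -0.001, -1.0]]
force: [7.4, 5.1, -2.7]
finger_gap: 0.238
```

Run:
```python
from h import *
import cv2
a=vision.grab_frame("scene")[170:370,220:420]
cv2.imwrite("pics/s3.png",cv2.resize(a,None,fx=3,fy=3,interpolation=cv2.INTER_CUBIC))
a=vision.grab_frame("top")[190:275,240:410]
cv2.imwrite("pics/t3.png",cv2.resize(a,None,fx=4,fy=4,interpolation=cv2.INTER_CUBIC))
```

```text
(no output)
```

View pics/s3.png

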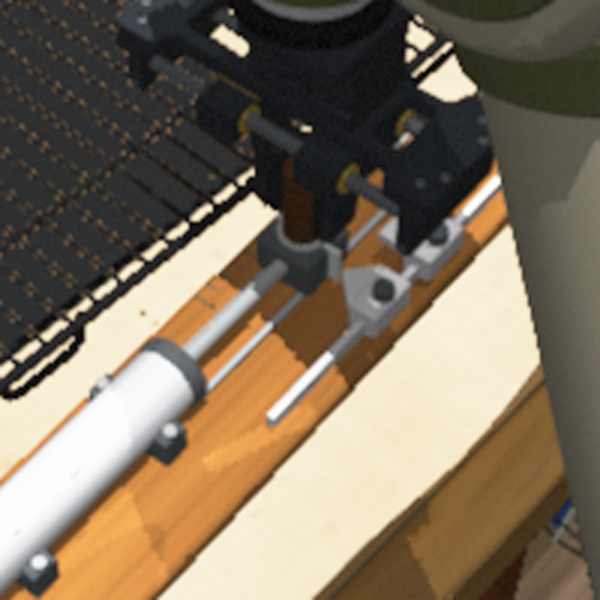

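The slide followed the pull. The white tab at about (335,262) faces the nose tip at (345,270). I'll check that numerically while the hold runs.

Run:
```python
from h import *
yh=np.array([-.0614,.998,0])
def s(u,v,z): return ray("scene",220+u/3,170+v/3,z)
for k,p in {"tab before":s(262,325,.045),"tab now":s(335,255,.045),"nose":s(345,270,.03),"noselo":s(345,270,.024),"screw":s(383,287,.04)}.items(): print(k,p.round(4),(p@yh).round(4))
```

```text
tab before [0.4851 0.0348 0.045 ] 0.005
tab now [ 0.4874 -0.023   0.045 ] -0.0529
nose [ 0.4845 -0.0282  0.03  ] -0.0579
noselo [ 0.4873 -0.0318  0.024 ] -0.0617
screw [ 0.4582 -0.0269  0.04  ] -0.055
```

Emit:
apply_moves --steps '[0,0,0,0,0,0,-1,0,0,0,0,0,0,-1,0,0,0,0,0,0,-1,0,0,0,0,0,0,-1,0,0,0,0,0,0,-1,0,0,0,0,0,0,-1,0,0,0,0,0,0,-1,0,0,0,0,0,0,-1,0,0,0,0,0,0,-1,0,0,0,0,0,0,-1]'

```text
time_s: 6.3
tcp_pos: [0.5119, -0.0244, 0.081]
tcp_rot: [[0.998, 0.06, 0.003], [0.06, -0.998, 0.001], [0.003, -0.001, -1.0]]
force: [6.4, 5.5, -3.4]
finger_gap: 0.236
```

View pics/t3.png

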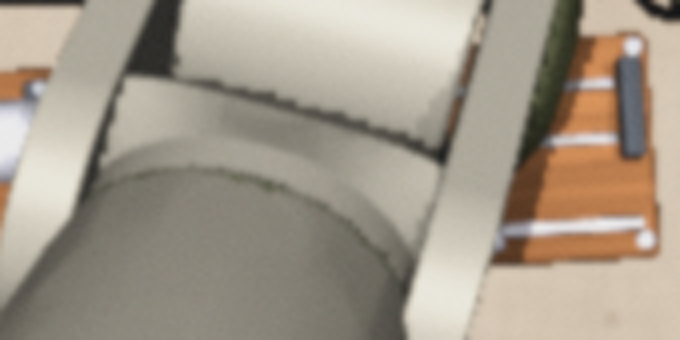

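The top view is blocked by the arm. The scene estimates put the line within about 3 mm of the marker (-53 to -56 mm against -55 to -57 mm). I'll hold for another second, then ease back.

Emit:
apply_moves --steps '[0,0,0,0,0,0,-1,0,0,0,0,0,0,-1,0,0,0,0,0,0,-1,0,0,0,0,0,0,-1,0,0,0,0,0,0,-1,0,0,0,0,0,0,-1,0,0,0,0,0,0,-1,0,0,0,0,0,0,-1,0,0,0,0,0,0,-1,0,0,0,0,0,0,-1]'

```text
time_s: 7.55
tcp_pos: [0.5119, -0.0244, 0.081]
tcp_rot: [[0.998, 0.06, 0.003], [0.06, -0.998, 0.001], [0.003, -0.001, -1.0]]
force: [6.8, 4.8, -3.1]
finger_gap: 0.239
```

Emit:
apply_moves --steps '[0,0,0,-0.01,0.1,0,-1,0,0,0,-0.02,0.25,0,-1,0,0,0,-0.03,0.42,0,-1,0,0,0,-0.04,0.6,0,-1,0,0,0,-0.05,0.78,0,-1,0,0,0,-0.06,0.95,0,-1,0,0,0,-0.07,1.12,0,-1,0,0,0,-0.08,1.27,0,-1,0,0,0,-0.09,1.4,0,-1,0,0,0,-0.09,1.48,0,-1,0,0,0,-0.09,1.54,0,-1,0,0,0,-0.09,1.54,0,-1]'

```text
time_s: 9.05
tcp_pos: [0.5082, 0.036, 0.081]
tcp_rot: [[0.998, 0.061, 0.003], [0.061, -0.998, -0.001], [0.003, 0.002, -1.0]]
force: [4.8, -3.5, -3.9]
finger_gap: 0.24
```

Run:
```python
from h import *
import cv2
from bench import status
print(status.get_obs()["force"])
a=vision.grab_frame("scene")[170:370,220:420]
cv2.imwrite("pics/s4.png",cv2.resize(a,None,fx=3,fy=3,interpolation=cv2.INTER_CUBIC))
```

```text
[ 4.8367868  -3.48490983 -3.94111036]
```

View pics/s4.png

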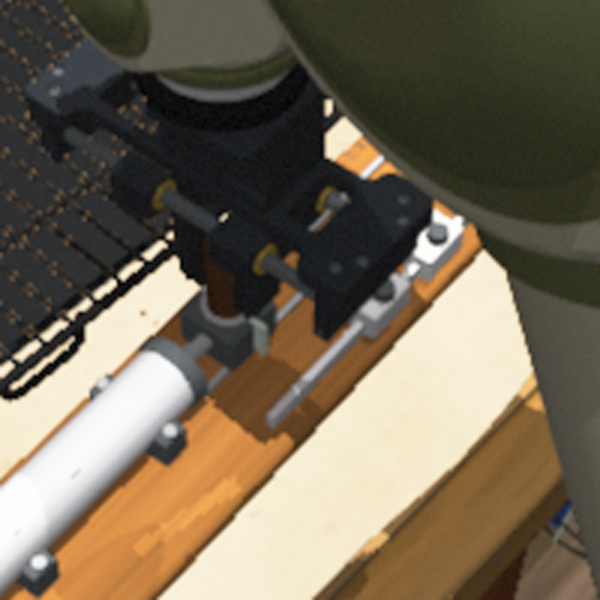

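The carriage is back where it started, with the tab at (262,325), and the force is now -3.5 N, so it is pressing on the stop. I'll open the jaws gently and rise clear.

Emit:
apply_moves --steps '[0,0,0,0,0,0,-0.3,0,0,0,0,0,0,0,0,0,0,0,0,0,0,0,0,0,0,0,0,0,0,0,0,0,0,0,0,0,0,0,0,0,0.3,0,0,0,0,0,0,0.8,0,0,0,0,0,0,1.4,0,0,0,0,0,0,2.0,0,0,0,0,0,-0.4,2.6,0,0,0,0,0,-1.2,3.0,0,0,0,0,0,-2.0,3.0,0]'

```text
time_s: 10.6
tcp_pos: [0.5076, -0.0442, 0.2029]
tcp_rot: [[0.998, 0.061, 0.003], [0.061, -0.998, -0.001], [0.003, 0.001, -1.0]]
force: [-0.1, 0.3, -0.3]
finger_gap: 0.497
```

Emit:
apply_moves --steps '[0,0,0,0,-0.8,0,0,0,0,0,0,-1.6,0,0,0,0,0,0,-2.2,0,0,0,0,0,0,-2.5,0,0,0,0,0,0,-2.5,0,0,0,0,0,0,-2.5,0,0]'

```text
time_s: 11.35
tcp_pos: [0.5072, -0.1425, 0.2009]
tcp_rot: [[0.998, 0.061, 0.0], [0.061, -0.998, 0.0], [0.0, -0.0, -1.0]]
force: [0.1, -0.2, -0.0]
finger_gap: 0.501
```

Run:
```python
from h import *
import cv2
from bench import status
print(status.get_obs()["force"])
a=vision.grab_frame("scene")[170:370,220:420]
cv2.imwrite("pics/s5.png",cv2.resize(a,None,fx=3,fy=3,interpolation=cv2.INTER_CUBIC))
```

```text
[ 0.06688663 -0.16289578 -0.02233347]
```

View pics/s5.png

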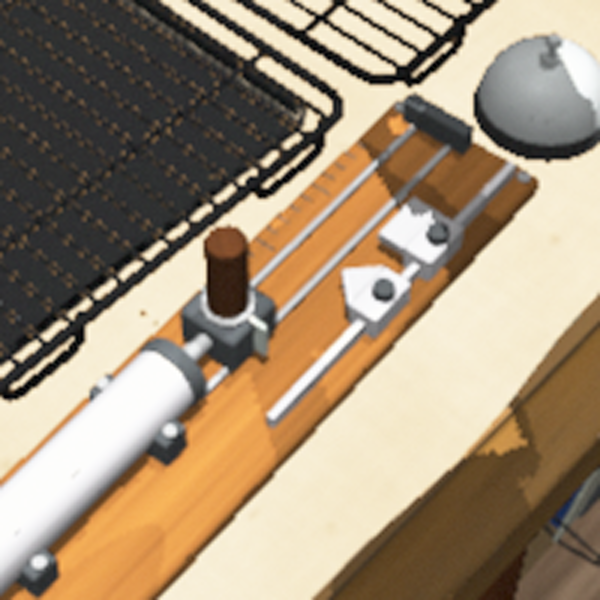

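The slide is home, with the knob top at (228,240) as at the start. The gripper is clear and no force is reading.

```bash
python3 -c "
from bench import workorder; print(workorder.job_done())"
```

```text
the job is handed in; nothing more can be done
None
```

The gauge check is done and handed in at about 11.4 s of the 40 s limit; the hand-in reports no verdict.

- **Pull and hold:** I gripped the knob across the pull and drew the slide out about 60 mm to the pointed marker. I held it still there for about 2.6 s.
- **Return:** I eased it back over about 1.4 s at roughly 60 mm/s at most. It was pressing on the stop (about 3.5 N) before I opened the jaws and moved clear.
- **Last checks:** During the hold, the gripper position and the screw put the line within about 1–3 mm of the marker. The raw reading of the nose tip was less exact: 5–9 mm off, depending on the height assumed for the nose, but still inside the 12 mm limit. The top camera couldn't confirm it because the arm blocked its view. At the end the knob was at its starting pixel, and the wrist force was about zero with the gripper away from everything.

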